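Raise the gate arm and send the unit through

TASK

On the transfer lane, push the counterweighted gate arm up past its balance point so that it stays raised by itself. Then push the black round unit that stands in the lane along the lane floor, under the raised arm, until it rests against the stop at the far end; do not pick it up. Leave the other things where they stand.

Things in the scene. Friction and masses are not known exactly. Their poses are not given: they have to be found in the camera images.
- fixture: bare aluminium transfer lane fixed to the bench. Origin on the bench top, on the lane's centre line under the lowered arm; x runs level from push bar to hinge, y along the lane towards the stop. Lane floor 6 mm above the bench, 62 mm wide between rails (tops at 20 mm), open at y = -0.16. Hinge cheeks at x = 0.087 to 0.113, 40 mm wide, 69 mm high; arm rest at x = -0.047, 36 mm high
- gate (a joint): gate arm's angle (rad) about its hinge (along the fixture's y). 0: lowered, beam level over the lane at y = 0, underside 37 mm above the bench, so the unit cannot pass. 1.65: raised against its end stop, leaning just past upright away from the lane. Below 0.84 rad it falls back, above it swings on to 1.65 and stays. Raising swings the bar up and towards +x; about 2 N at the bar starts it
- gate_hinge (a point): point on the hinge axis in the middle of the arm, at fixture x = 0.10, y = 0, 45 mm above the bench; axes as the fixture's. With the arm lowered a steel counterweight drum (36 mm diameter, 46 mm long along y) stands on a stalk 65 mm above it; it swings down behind the hinge as the arm rises
- push_bar (a point): middle of the black round push bar on the arm's free end: 14 mm thick, 98 mm long along the fixture's y. Arm lowered: 200 mm from the hinge in -x and 60 mm above it (105 mm above the bench), with nothing under it. From its middle a 12 mm stem slopes down at 45 degrees towards the hinge to the level beam (14 mm wide), which begins 60 mm further on
- unit_mid (a point): centre (half-way up) of the black round unit with a white cap that stands upright in the lane, on the side of the arm away from the stop: 54 mm diameter, 44 mm high, 0.12 kg, resting on the lane floor (centre 28 mm above the bench).
- stop_face (a point): middle of the stop's face that the unit meets, at fixture y = 0.14, 28 mm above the bench; the stop block is 76 mm wide, its top 40 mm above the bench; axes as the fixture's. The unit against it has its centre at fixture y = 0.113
- plug: bystander: steel plug gauge, 32 mm diameter, 40 mm high, standing on the hinge side of the lane near the stop; origin at its underside
- cage: bystander: white ring cage, 62 mm diameter, 33 mm high, on the hinge side of the lane, on the unit's side of the arm; origin at its underside
- glue: bystander: small red bottle with a black nozzle, 30 mm diameter, 92 mm high; origin at its underside
- spare: bystander: a second round black unit, 54 mm diameter, 44 mm high, standing on the bench outside the lane; origin at its underside

How it is judged:
On the way, in this order (a step that is already met when the one before it is completed fails the run):
1. the gate arm is raised past its balance point and stays up by itself, not touched by the fingers (value of joint gate above 1.5 rad and contact force between the fingers and fixture below 0.1 N), for 0.3 s.
2. the unit has been pushed through under the arm up to the stop (y of unit_mid in the frame of fixture above 0.107 m and value of joint gate above 1.5 rad), for 0.1 s.
At the end, for the whole second after the job is handed in: The gate arm stands raised by itself (joint above 1.5 rad) and the unit stands upright on the lane floor within 6 mm of the stop (all of step 2 and x of unit_mid in the frame of fixture between -0.01 and 0.01 m and height (world z) of unit_mid below 0.034 m and angle between unit_mid's own z axis and vertical below 0.15 rad and distance between unit_mid and stop_face below 0.036 m); the robot touches nothing.
It fails at once if the unit is lifted off the lane floor or tipped over (height (world z) of unit_mid above 0.042 m or angle between unit_mid's own z axis and vertical above 0.6 rad).
It fails at once if a bystander is moved (distance of any of plug, cage, glue, spare from where it was at the start of the episode above 0.03 m).
It also fails if it takes over 61 s, if anything falls off the work surface, if the arm or the gripper's body presses on something with over 40 N, if the wrist force passes 120 N, or if a joint passes its speed limit or range.

ROBOT

A 6-joint arm with a two-finger parallel gripper is mounted at the origin on a cart in front of the work surface, level with it; the furniture and walls round the work are solid. World frame = base frame: x ahead of the robot, y to its left, z up, the work surface at z = 0. Lengths are in m, angles in rad, forces in N, time in s.
With the tool pointing down it reaches from about 0.3 to 0.825 m from the base axis. Payload 5.4 kg.
Tool frame: the origin (TCP) lies midway between the tips of the shut fingers; the grasp point (between the pads) lies 19 mm behind it; z points along the fingers, y is the line along which they close (so a half turn about z gives the same grasp; the last joint's range is limited). The gripper opens to 92 mm and grips with 3 to 60 N. Pads are 20 mm wide; open, the fingers measure 128 mm over their backs; the gripper's body (75 mm by 189 mm) begins 69 mm behind the grasp point.
Start: joints at [-1.516, 0.158, 1.597, -0, 1.386, -0.21], TCP at [0.15, -0.555, 0.215] pointing down, gripper open.
Joint ranges: [-2.91, 2.91], [-0.94, 2.29], [0.18, 2.7], [-1.29, 4.43], [0.17, 2.64], [-3, 3]. Speed limits (rad/s): [2.57, 2.57, 3.14, 3.14, 3.14, 3.14].

INTERFACE

Orientations are given as a unit quaternion [w, x, y, z].
In Python, from bench import sensors, viewer, arm, nets gives the robot as it stands.
- The arm moves only by the tool drive_tool, never from a script. Its argument "commands" is a list that holds one entry, the list of rows, each a list of 6 numbers: the shift along the tool's x, y, z in mm, then the turn, a rotation vector about the tool's x, y, z in rad. In form: [[[dx, dy, dz, ax, ay, az], ...]]. A call has 1 to 20 rows; each row is the pose to reach, as a shift and turn from the pose commanded when the call began, along the tool's axes at that moment; what a row does not reach only later rows make up. A row lasts 1/8 s, in which the tool goes at most 62.5 mm and 10.7 degrees, less where a joint would pass 70% of its speed; a pose out of reach is approached as far as the arm can. A call with a gripper value outside its range is refused whole. "fingers" is the closure in counts, from 0 (fully open) to 255 (shut), set as the call begins (left out, the last holds). The fingers move at their own pace and stop on an object; "squeeze" is the grip in N (left out, the last holds). Time passes only in rows, so rows that repeat a pose let the fingers close. It gives the time, the measured TCP pose, the force, the opening and the grip force at its end, in the units of the state.
- sensors.get_state(): the state, without advancing time (a new reading comes with each control period).
- viewer.camera(name): name is "scene" or "top"; returns the picture (480x640x3 uint8, red, green, blue); there is no depth.
- viewer.camera_info(name): a dict with "fx", "fy", "cx", "cy" (pixels), "xyz" and "rotation" of the camera in the world. Camera axes: x right, y down, z forward; pixel columns grow to the right and rows downward; lengths in m; the calibration is good to about 2 mm. A picture is of the moment at which its call begins. camera_info takes no time and is no camera call.
- arm.hand_in(): hands the job in; it is judged then, once.
Trained networks look in the newest picture that a camera, given by its name, has taken for a name from the list of things; names that differ only in an ending like _2 or _b are one class to them, and where a whole thing is asked for, a point or a joint stands for the part that bears it (a point fixed in the world has none). Each returns a list of dicts, best first, with "score" (0 to 1); they miss things now and then, are a little off and sometimes report something else, mostly with a low value. They report only what shows in the picture. A call takes as long as a camera call.
- nets.search_frame(query, camera): "rect" ([left, top, right, bottom] in pixels, round what is visible of it).
- nets.spot_point(query, camera): "pixel" ([column, row] in pixels: a listed point, or the origin of a listed thing).
The state is a dict: "clock": time; "joints": joint angles; "dq": joint speeds; "tau": joint torques, N m; "position": TCP position; "tcp_rot": TCP orientation; "ft_force": force on the tool from outside, world axes, zero at the start; "ft_torque": the same for the moment, N m; "opening": finger opening in m; "gripper_force": force on a finger pad.
Only numpy, scipy, OpenCV 4.12 (cv2) and the standard library are available. Lean on these libraries where they do the work, as an engineer would, in place of code of your own. Each camera call takes 0.05 s, during which the arm holds its last target. There are 200 camera calls.

## Working session

There is one attempt and no reset: what is moved stays moved. The work goes in short steps, Python scripts to look and compute and a tool call to move; the robot and the scene stay as the last step left them, time stands still between calls to the robot, and variables do not carry over. Pictures are saved under pics/ and viewed, at most 10 in all, crops included, and the job is handed in when it is done.

Besides the shell and the picture viewer there is one more tool, called after ">>>" as name([rows], argument=value, ...), one row to a line, values as JSON. drive_tool: Moves the arm, as the interface text tells. Its arguments: {"type":"object","properties":{"commands":{"type":"array","items":{"type":"array","items":{"type":"array","items":{"type":"number"}}}},"fingers":{"type":"number"},"squeeze":{"type":"number"}},"required":["commands"]}

```bash
mkdir -p pics
cat > h.py <<'E'
import numpy as np, cv2
from scipy.spatial.transform import Rotation as R
from bench import sensors, viewer, arm, nets
def ray(cam,px):
    i=viewer.camera_info(cam); d=np.array([(px[0]-i["cx"])/i["fx"],(px[1]-i["cy"])/i["fy"],1.])
    r=np.array(i["rotation"]); 
    if r.shape!=(3,3): r=R.from_quat(np.roll(r,-1)).as_matrix()
    return np.array(i["xyz"]),r@d
def at(cam,px,z):
    o,d=ray(cam,px); return o+d*(z-o[2])/d[2]
def tri(a,b):
    (o1,d1),(o2,d2)=a,b
    s=np.linalg.lstsq(np.c_[d1,-d2],o2-o1,rcond=None)[0]
    p,q=o1+s[0]*d1,o2+s[1]*d2
    return (p+q)/2,np.linalg.norm(p-q)
def snap(cam,f):
    im=viewer.camera(cam); cv2.imwrite("pics/"+f,np.ascontiguousarray(im[:,:,::-1])); return im
E
python3 - <<'E'
from h import *
np.set_printoptions(precision=3,suppress=True)
for c in("top","scene"): snap(c,c+"0.png"); print(c,viewer.camera_info(c))
Z={"fixture":0,"gate_hinge":.045,"push_bar":.105,"unit_mid":.028,"stop_face":.028,"plug":0,"cage":0,"glue":0,"spare":0}
for q,z in Z.items():
  for c in("top","scene"):
    print(q,c,[(round(r["score"],2),np.round(r["pixel"]),at(c,r["pixel"],z)[:2]) for r in nets.spot_point(q,c)[:2]])
s=sensors.get_state();print(s["clock"],s["position"],s["tcp_rot"])
E
```

```text
top {'fx': 456.33388386549916, 'fy': 456.33388386549916, 'cx': 317.7196043885632, 'cy': 235.2073594460717, 'xyz': array([ 0.31 , -0.141,  1.132]), 'rotation': array([-0.062,  0.708, -0.7  ,  0.076])}
scene {'fx': 623.1925613304729, 'fy': 623.1925613304729, 'cx': 316.15376010068826, 'cy': 245.08909981205105, 'xyz': array([-0.29 ,  0.452,  0.862]), 'rotation': array([ 0.209, -0.397,  0.803, -0.392])}
fixture top [(0.87, array([383., 244.]), array([ 0.514, -0.328]))]
fixture scene [(0.62, array([391., 249.]), array([ 0.515, -0.334]))]
gate_hinge top [(0.61, array([426., 226.]), array([ 0.551, -0.426]))]
gate_hinge scene [(0.73, array([412., 216.]), array([ 0.537, -0.413]))]
push_bar top [(0.92, array([347., 252.]), array([ 0.475, -0.228]))]
push_bar scene []
unit_mid top [(0.76, array([397., 274.]), array([ 0.435, -0.357]))]
unit_mid scene [(0.61, array([419., 254.]), array([ 0.439, -0.343]))]
stop_face top [(0.71, array([364., 191.]), array([ 0.643, -0.277]))]
stop_face scene []
plug top [(0.42, array([414., 196.]), array([ 0.641, -0.41 ]))]
plug scene []
cage top [(0.85, array([438., 264.]), array([ 0.466, -0.464]))]
cage scene [(0.81, array([449., 234.]), array([ 0.473, -0.475]))]
glue top [(0.57, array([184., 287.]), array([0.4  , 0.164]))]
glue scene [(0.68, array([224., 391.]), array([0.393, 0.171]))]
spare top [(0.98, array([222., 288.]), array([0.4  , 0.073]))]
spare scene [(0.56, array([272., 362.]), array([0.397, 0.066]))]
1.0 [ 0.15  -0.555  0.215] [ 0.     0.991  0.132 -0.   ]
```

Run:
```python
import cv2
t=cv2.imread("pics/top0.png")[140:340,150:490];s=cv2.imread("pics/scene0.png")
cv2.imwrite("pics/t.png",cv2.resize(t,None,fx=2.3,fy=2.3))
```

```text
(no output)
```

View pics/t.png

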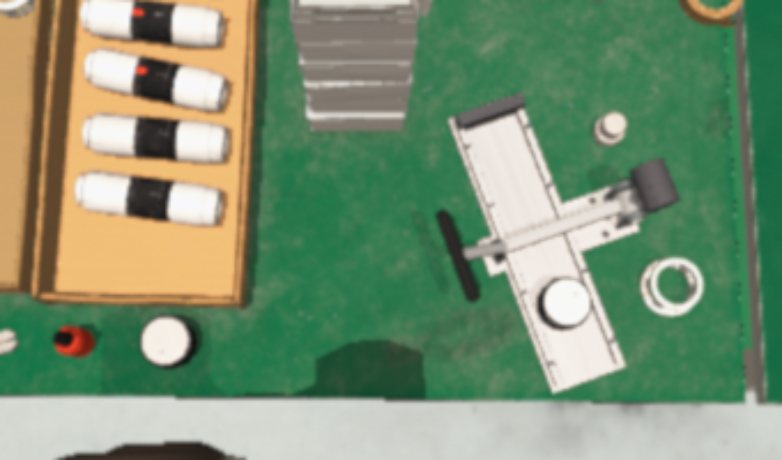

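View pics/scene0.png

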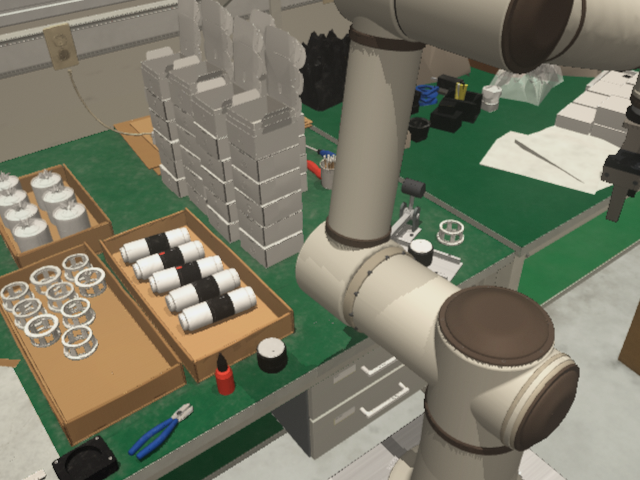

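Top crop: the bar middle is at full-frame pixel (349,251), the hinge and drum at about (430,222), and the unit cap at (395,272). The stop is at about (363,188), the cage at (441,264) and the plug at (415,196). The scene view of the fixture is mostly hidden by the arm.

I'll grip the bar beside its stem, carry it round the arc, release it, then push the unit with the fingers shut.

```bash
cat >> h.py <<'E'
from scipy.optimize import least_squares
def fit(obs):
    f=lambda p:np.concatenate([p[:2]+R.from_euler('z',p[2]).as_matrix()[:2,:2]@a-b for a,b in obs])
    return least_squares(f,[.51,-.33,-1.2],loss='soft_l1',f_scale=.004)
P=None
def F(x,y,z,P):
    return np.r_[P[:2]+R.from_euler('z',P[2]).as_matrix()[:2,:2]@[x,y],z]
def delta(target,P,turn=0.,yaw0=None):
    "shift in tool axes (mm) and turn about tool z so tool y lies along fixture x + turn"
    s=sensors.get_state();q=R.from_quat(np.roll(s["tcp_rot"],-1)); 
    d=q.inv().apply(target-np.array(s["position"]))*1000
    ty=q.as_matrix()[:,1]; a=P[2]+turn-np.arctan2(ty[1],ty[0]); a=(a+np.pi)%(2*np.pi)-np.pi
    return np.round(d,1),round(-a,3)
E
python3 - <<'E'
from h import *
np.set_printoptions(precision=4,suppress=True)
O=[]
for q,z,l in[("fixture",0,(0,0)),("gate_hinge",.045,(.1,0)),("push_bar",.105,(-.1,0)),("stop_face",.028,(0,.14))]:
  for r in nets.spot_point(q,"top")[:1]: O.append((np.array(l),at("top",r["pixel"],z)[:2]))
s=fit(O);print(s.x,s.fun.reshape(-1,2)*1000)
P=s.x;i=R.from_euler('z',-P[2]).as_matrix()[:2,:2]
for q,z in[("unit_mid",.028),("cage",0),("plug",0)]:
  for r in nets.spot_point(q,"top")[:1]: print(q,i@(at("top",r["pixel"],z)[:2]-P[:2]))
print(delta(F(-.1,-.03,.215,P),P), F(-.1,-.03,.215,P))
np.save("P.npy",P)
E
```

```text
[ 0.5134 -0.328  -1.1946] [[-0.7533  0.1135]
 [-1.3057  5.414 ]
 [ 1.2578 -7.1457]
 [ 0.7969  0.1599]]
unit_mid [-0.0021 -0.083 ]
cage [ 0.1091 -0.0944]
plug [0.1226 0.0886]
(array([ 368.7, -220.1,   -0.4]), np.float64(-0.111)) [ 0.4487 -0.2461  0.215 ]
```

>>> drive_tool([
  [[369, -220, 0, 0, 0, -0.111], [369, -220, 0, 0, 0, -0.111], [369, -220, 0, 0, 0, -0.111], [369, -220, 0, 0, 0, -0.111], [369, -220, 0, 0, 0, -0.111], [369, -220, 0, 0, 0, -0.111], [369, -220, 0, 0, 0, -0.111], [369, -220, 0, 0, 0, -0.111], [369, -220, 0, 0, 0, -0.111], [369, -220, 0, 0, 0, -0.111]],
], fingers=0)

```text
clock: 2.6
position: [0.4482, -0.2472, 0.2146]
tcp_rot: [0.0, 0.983, 0.186, -0.0]
ft_force: [-0.1, 0.2, -0.7]
opening: 0.0921
gripper_force: 0.0
```

Run:
```python
from h import *
np.set_printoptions(precision=4,suppress=True)
im=snap("top","t1.png");sc=snap("scene","s1.png")
P=np.load("P.npy")
for c in("top","scene"):
  for q,z in[("push_bar",.105),("gate_hinge",.045),("fixture",0)]:
    print(c,q,[(round(r["score"],2),np.round(r["pixel"]),at(c,r["pixel"],z)[:2]) for r in nets.spot_point(q,c)[:1]])
a=cv2.resize(cv2.imread("pics/t1.png")[150:330,280:480],None,fx=2,fy=2)
b=cv2.resize(cv2.imread("pics/s1.png")[120:300,300:500],None,fx=2,fy=2)
cv2.imwrite("pics/c1.png",np.hstack([a,b]))
s=sensors.get_state();print(s["clock"],s["position"],s["opening"],delta(F(-.1,-.03,.215,P),P))
```

```text
top push_bar [(0.64, array([349., 251.]), array([ 0.4782, -0.2311]))]
top gate_hinge []
top fixture []
scene push_bar [(0.87, array([366., 236.]), array([ 0.4813, -0.227 ]))]
scene gate_hinge [(0.56, array([409., 211.]), array([ 0.5555, -0.4226]))]
scene fixture [(0.66, array([391., 250.]), array([ 0.5134, -0.3305]))]
3.0 [ 0.4489 -0.2463  0.2146] 0.09181107024315309 (array([-0. , -0.3, -0.4]), np.float64(-0.001))
```

View pics/c1.png

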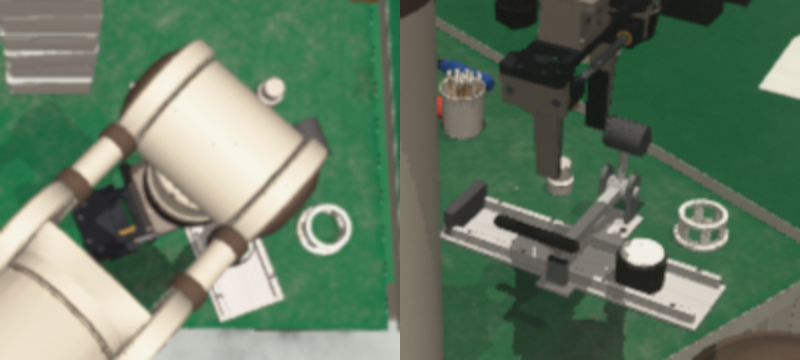

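The crop's right half (scene camera) shows the lane clear. The gripper straddles above the bar, whose middle is at full-frame pixel (366,236). The drum is at (412,188) and the unit at (420,250).

Run:
```python
from h import *
np.set_printoptions(precision=4,suppress=True)
O=[(np.array(l),np.array(b)) for l,b in[((0,0),(.514,-.328)),((0,0),(.5134,-.3305)),((.1,0),(.551,-.426)),((.1,0),(.5555,-.4226)),((-.1,0),(.478,-.231)),((-.1,0),(.481,-.227)),((0,.14),(.643,-.277)),((0,.14),(.643,-.277))]]
O+=[(np.array(l),at("scene",r["pixel"],z)[:2]) for q,z,l in[("stop_face",.028,(0,.14))] for r in nets.spot_point(q,"scene")[:1]]
s=fit(O);P=s.x;print(P,s.fun.reshape(-1,2)*1000)
i=R.from_euler('z',-P[2]).as_matrix()[:2,:2]
for r in nets.spot_point("unit_mid","scene")[:1]: print(i@(at("scene",r["pixel"],.028)[:2]-P[:2]))
np.save("P.npy",P);print(delta(F(-.102,-.03,.086,P),P))
```

```text
[ 0.515  -0.3277 -1.2006] [[ 0.9679  0.3341]
 [ 1.5679  2.8341]
 [ 0.1475  5.1084]
 [-4.3525  1.7084]
 [ 0.7883 -3.4401]
 [-2.2117 -7.4401]
 [ 2.4839 -0.0144]
 [ 2.4839 -0.0144]
 [-3.5636 -1.2647]]
[-0.0237 -0.0802]
(array([  2. ,  -2.1, 128.6]), np.float64(0.005))
```

>>> drive_tool([
  [[2, -4, 60, 0, 0, 0], [2, -4, 115, 0, 0, 0], [2, -4, 128, 0, 0, 0], [2, -4, 128, 0, 0, 0], [2, -4, 128, 0, 0, 0]],
])

```text
clock: 3.72
position: [0.4511, -0.243, 0.0892]
tcp_rot: [0.002, 0.982, 0.187, 0.001]
ft_force: [0.4, -1.0, 0.1]
opening: 0.092
gripper_force: 0.0
```

>>> drive_tool([
  [[0, 0, 0, 0, 0, 0], [0, 0, 0, 0, 0, 0], [0, 0, 0, 0, 0, 0], [0, 0, 0, 0, 0, 0], [0, 0, 0, 0, 0, 0], [0, 0, 0, 0, 0, 0], [0, 0, 0, 0, 0, 0], [0, 0, 0, 0, 0, 0]],
], fingers=255, squeeze=10)

```text
clock: 4.72
position: [0.4494, -0.2416, 0.0866]
tcp_rot: [0.0, 0.982, 0.187, -0.0]
ft_force: [-0.1, -0.7, -0.9]
opening: 0.0138
gripper_force: 1.8
```

>>> drive_tool([
  [[0, 6, -17, 0, 0, 0], [0, 14, -34, 0, 0, 0], [0, 22, -50, 0, 0, 0], [0, 33, -65, 0, 0, 0], [0, 44, -79, 0, 0, 0], [0, 57, -92, 0, 0, 0], [0, 57, -92, 0, 0, 0]],
])

```text
clock: 5.6
position: [0.4701, -0.2955, 0.1818]
tcp_rot: [0.0, 0.982, 0.187, -0.0]
ft_force: [-7.3, 6.4, 8.4]
opening: 0.0135
gripper_force: 10.0
```

>>> drive_tool([
  [[0, 12, -14, 0, 0, 0], [0, 27, -25, 0, 0, 0], [0, 43, -34.5, 0, 0, 0], [0, 59.5, -42.5, 0, 0, 0], [0, 76.5, -49, 0, 0, 0], [0, 94.5, -54, 0, 0, 0], [0, 94.5, -54, 0, 0, 0]],
])

```text
clock: 6.48
position: [0.5047, -0.3849, 0.2343]
tcp_rot: [0.002, 0.983, 0.186, -0.0]
ft_force: [-5.0, -0.9, 3.5]
opening: 0.0135
gripper_force: 10.0
```

>>> drive_tool([
  [[0, 18, -4, 0, 0, 0], [0, 36, -6, 0, 0, 0], [0, 54, -6, 0, 0, 0], [0, 72, -5, 0, 0, 0], [0, 90, -2, 0, 0, 0], [0, 108, 3, 0, 0, 0], [0, 113, 5, 0, 0, 0], [0, 113, 5, 0, 0, 0]],
])

```text
clock: 7.48
position: [0.5458, -0.4886, 0.2283]
tcp_rot: [0.001, 0.982, 0.186, -0.001]
ft_force: [-5.2, -3.1, 1.3]
opening: 0.0135
gripper_force: 10.0
```

Release (a few mm), then lift straight up.

>>> drive_tool([
  [[0, 0, 0, 0, 0, 0], [0, 0, 0, 0, 0, 0], [0, 0, 0, 0, 0, 0], [0, 0, 0, 0, 0, 0], [0, 0, -30, 0, 0, 0], [0, 0, -70, 0, 0, 0], [0, 0, -70, 0, 0, 0], [0, 0, -70, 0, 0, 0]],
], fingers=60)

```text
clock: 8.48
position: [0.5464, -0.4873, 0.2967]
tcp_rot: [-0.001, 0.982, 0.187, -0.0]
ft_force: [0.1, -0.0, -0.7]
opening: 0.0699
gripper_force: 0.0
```

Run:
```python
from h import *
np.set_printoptions(precision=4,suppress=True)
snap("top","t2.png");snap("scene","s2.png")
P=np.load("P.npy");i=R.from_euler('z',-P[2]).as_matrix()[:2,:2]
for c in("top","scene"):
  for r in nets.spot_point("unit_mid",c)[:1]: print(c,r,i@(at(c,r["pixel"],.028)[:2]-P[:2]))
a=cv2.resize(cv2.imread("pics/t2.png")[150:330,280:480],None,fx=2,fy=2)
b=cv2.resize(cv2.imread("pics/s2.png")[120:300,300:500],None,fx=2,fy=2)
cv2.imwrite("pics/c2.png",np.hstack([a,b]))
for y in(-.16,-.14): print(delta(F(0,y,.2,P),P,np.pi/2),delta(F(0,y,.2,P),P,-np.pi/2))
print(sensors.get_state()["joints"])
```

```text
scene {'pixel': [421.0, 256.0], 'score': 0.85} [-0.0178 -0.0834]
(array([-130.4, -160.4,   96.2]), np.float64(-1.565)) (array([-130.4, -160.4,   96.2]), np.float64(1.576))
(array([-110.4, -160.2,   96.2]), np.float64(-1.565)) (array([-110.4, -160.2,   96.2]), np.float64(1.576))
[-0.893   0.5502  0.9463  0.0001  1.6482  0.302 ]
```

View pics/c2.png

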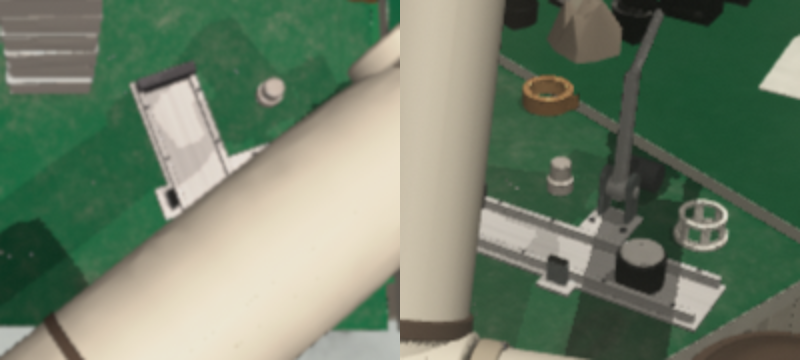

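Gate arm stands upright by itself: in the right half the beam runs from about (620,190) to (657,12). The unit is still in place at full-frame pixel (421,256). Next I go behind the unit with the fingers shut and turned 90°.

>>> drive_tool([
  [[-40, -53, 0, 0, 0, 0], [-80, -107, 0, 0, 0, -0.18], [-118, -160, 0, 0, 0, -0.36], [-118, -160, 10, 0, 0, -0.54], [-118, -160, 30, 0, 0, -0.72], [-118, -160, 50, 0, 0, -0.9], [-118, -160, 70, 0, 0, -1.08], [-118, -160, 90, 0, 0, -1.26], [-118, -160, 110, 0, 0, -1.44], [-118, -160, 130, 0, 0, -1.565], [-118, -160, 180, 0, 0, -1.565], [-118, -160, 200, 0, 0, -1.565], [-118, -160, 200, 0, 0, -1.565]],
], fingers=255)

```text
clock: 10.3
position: [0.3769, -0.3803, 0.0952]
tcp_rot: [-0.002, 0.565, 0.825, 0.001]
ft_force: [0.3, 0.1, 0.6]
opening: 0.0005
gripper_force: 0.0
```

Run:
```python
from h import *
np.set_printoptions(precision=4,suppress=True)
snap("scene","s3.png")
P=np.load("P.npy");s=sensors.get_state();i=R.from_euler('z',-P[2]).as_matrix()[:2,:2]
print(i@(np.array(s["position"])[:2]-P[:2]),s["position"],s["opening"],delta(F(0,-.148,.016,P),P,np.pi/2),delta(F(0,.068,.016,P),P,np.pi/2))
cv2.imwrite("pics/c3.png",cv2.resize(cv2.imread("pics/s3.png")[120:320,300:540],None,fx=3,fy=3))
```

```text
[ 0.0005 -0.1475] [ 0.3777 -0.3815  0.097 ] 0.0003034289192706248 (array([ 0.4, -0.5, 81. ]), np.float64(-0.0)) (array([  0.4, 215.5,  81. ]), np.float64(-0.0))
```

View pics/c3.png

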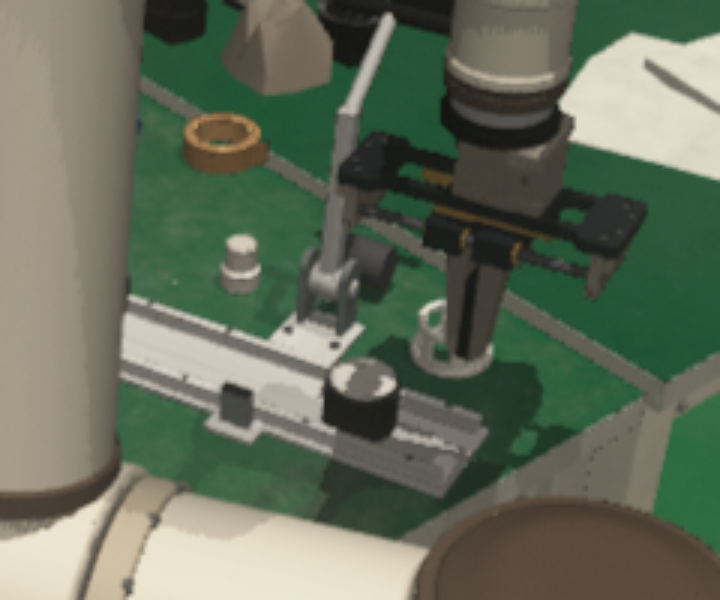

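Crop: the shut fingers point down above the open end of the lane, tip at crop (470,355), with the unit ahead at (362,395). The body is turned along the lane. Descend.

>>> drive_tool([
  [[0, 0, 40, 0, 0, 0], [0, 0, 70, 0, 0, 0], [0, 0, 80, 0, 0, 0], [0, 0, 80, 0, 0, 0]],
])

```text
clock: 10.85
position: [0.3784, -0.3826, 0.0184]
tcp_rot: [0.0, 0.565, 0.825, -0.0]
ft_force: [0.7, 0.2, 0.6]
opening: 0.0005
gripper_force: 0.0
```

>>> drive_tool([
  [[0, 10, 0, 0, 0, 0], [0, 20, 0, 0, 0, 0], [0, 30, 0, 0, 0, 0], [0, 40, 0, 0, 0, 0], [0, 50, 0, 0, 0, 0], [0, 60, 0, 0, 0, 0], [0, 60, 0, 0, 0, 0]],
])

```text
clock: 11.72
position: [0.4346, -0.3599, 0.0175]
tcp_rot: [0.0, 0.565, 0.825, 0.0]
ft_force: [-0.4, -0.0, 0.2]
opening: 0.0002
gripper_force: 0.0
```

>>> drive_tool([
  [[0, 10, 0, 0, 0, 0], [0, 22, 0, 0, 0, 0], [0, 34, 0, 0, 0, 0], [0, 46, 0, 0, 0, 0], [0, 58, 0, 0, 0, 0], [0, 70, 0, 0, 0, 0], [0, 82, 0, 0, 0, 0], [0, 94, 0, 0, 0, 0], [0, 106, 0, 0, 0, 0], [0, 116, 0, 0, 0, 0], [0, 124, 0, 0, 0, 0], [0, 132, 0, 0, 0, 0], [0, 138, 0, 0, 0, 0], [0, 140, 0, 0, 0, 0], [0, 140, 0, 0, 0, 0]],
])

```text
clock: 13.6
position: [0.5645, -0.3097, 0.0176]
tcp_rot: [0.0, 0.565, 0.825, 0.0]
ft_force: [-1.6, 0.1, 0.2]
opening: 0.0005
gripper_force: 0.5
```

Run:
```python
from h import *
np.set_printoptions(precision=4,suppress=True)
snap("scene","s4.png");snap("top","t4.png")
P=np.load("P.npy");s=sensors.get_state();i=R.from_euler('z',-P[2]).as_matrix()[:2,:2]
print(i@(np.array(s["position"])[:2]-P[:2]),s["ft_force"])
for c in("top","scene"):
  for r in nets.spot_point("unit_mid",c)[:2]: print(c,r,i@(at(c,r["pixel"],.028)[:2]-P[:2]))
a=cv2.resize(cv2.imread("pics/t4.png")[150:330,280:480],None,fx=2,fy=2)
b=cv2.resize(cv2.imread("pics/s4.png")[120:300,300:500],None,fx=2,fy=2)
cv2.imwrite("pics/c4.png",np.hstack([a,b]))
```

```text
[0.0008 0.0525] [ 0.1823 -0.2458  0.3226]
top {'pixel': [185.4, 288.7], 'score': 0.46} [-0.4929  0.0614]
```

View pics/c4.png

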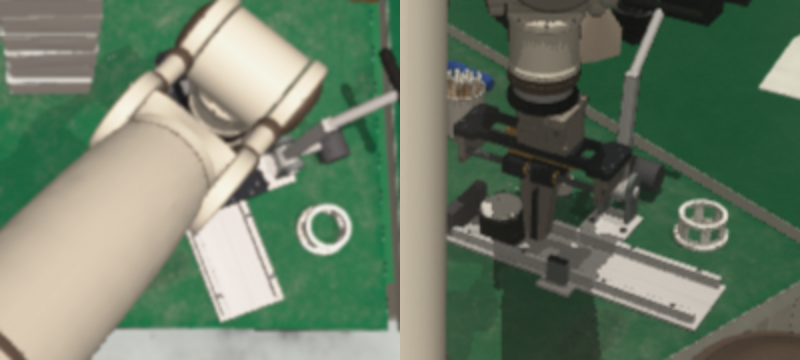

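Right half: the unit at (500,215) is just short of the stop at (468,203), the fingers are behind it, and the gate is still up. Push on gently until the stop is felt.

>>> drive_tool([
  [[0, 3, 0, 0, 0, 0], [0, 6, 0, 0, 0, 0], [0, 9, 0, 0, 0, 0], [0, 12, 0, 0, 0, 0], [0, 12, 0, 0, 0, 0]],
])

```text
clock: 14.42
position: [0.576, -0.3053, 0.0176]
tcp_rot: [0.0, 0.565, 0.825, 0.0]
ft_force: [0.1, 0.1, -0.6]
opening: 0.0005
gripper_force: 0.1
```

>>> drive_tool([
  [[0, 2, 0, 0, 0, 0], [0, 4, 0, 0, 0, 0], [0, 6, 0, 0, 0, 0], [0, 6, 0, 0, 0, 0]],
])

```text
clock: 14.92
position: [0.5815, -0.3032, 0.0176]
tcp_rot: [0.0, 0.565, 0.825, 0.0]
ft_force: [-0.2, -0.2, 0.1]
opening: 0.0007
gripper_force: 0.2
```

>>> drive_tool([
  [[0, 1.5, 0, 0, 0, 0], [0, 3, 0, 0, 0, 0], [0, 4, 0, 0, 0, 0], [0, 4, 0, 0, 0, 0]],
])

```text
clock: 15.42
position: [0.5834, -0.3024, 0.0173]
tcp_rot: [-0.001, 0.565, 0.825, -0.001]
ft_force: [-5.6, -2.8, 3.2]
opening: 0.0007
gripper_force: 3.5
```

Firm contact: about 6 N along the lane, and the motion has stalled, so the unit is at the stop. Back off, rise and check.

>>> drive_tool([
  [[0, -5, 0, 0, 0, 0], [0, -20, 0, 0, 0, 0], [0, -50, 0, 0, 0, 0], [0, -90, -10, 0, 0, 0], [0, -140, -40, 0, 0, 0], [0, -190, -90, 0, 0, 0], [0, -230, -140, 0, 0, 0], [0, -230, -140, 0, 0, 0], [0, -230, -140, 0, 0, 0]],
])

```text
clock: 16.55
position: [0.3703, -0.385, 0.1576]
tcp_rot: [0.0, 0.565, 0.825, 0.0]
ft_force: [0.3, -0.2, -0.5]
opening: 0.0006
gripper_force: 0.0
```

Run:
```python
from h import *
np.set_printoptions(precision=4,suppress=True)
snap("scene","s5.png");snap("top","t5.png")
P=np.load("P.npy");i=R.from_euler('z',-P[2]).as_matrix()[:2,:2]
for c in("top","scene"):
  for r in nets.spot_point("unit_mid",c)[:2]: print(c,r,i@(at(c,r["pixel"],.028)[:2]-P[:2]))
a=cv2.resize(cv2.imread("pics/t5.png")[150:330,280:480],None,fx=2,fy=2)
b=cv2.resize(cv2.imread("pics/s5.png")[120:300,300:500],None,fx=2,fy=2)
cv2.imwrite("pics/c5.png",np.hstack([a,b]))
```

```text
top {'pixel': [366.7, 203.9], 'score': 0.83} [-0.0065  0.1048]
scene {'pixel': [341.1, 229.4], 'score': 0.73} [-0.0199  0.1141]
```

View pics/c5.png

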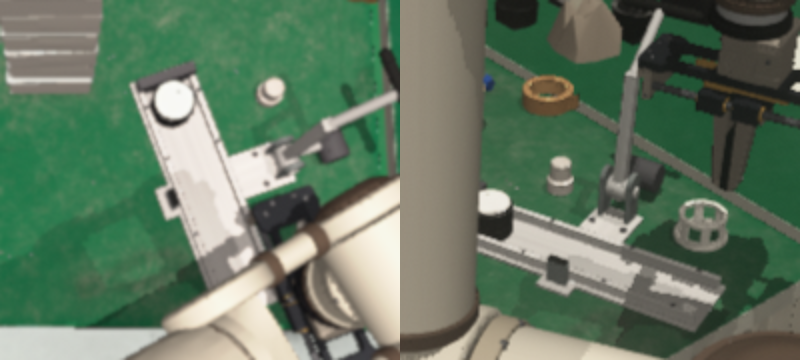

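Run:
```python
from h import *
P=np.load("P.npy");i=R.from_euler('z',-P[2]).as_matrix()[:2,:2]
a=cv2.imread("pics/t5.png")
g=a[180:220,345:390].astype(int).min(2)
n,l,st,ce=cv2.connectedComponentsWithStats((g>175).astype('uint8'))
print([(s.tolist(),c.round(1)+[345,180]) for s,c in zip(st[1:],ce[1:]) if s[4]>30])
cv2.imwrite("pics/c6.png",cv2.resize(a[170:230,335:395],None,fx=9,fy=9,interpolation=cv2.INTER_CUBIC))
for y in (.086,.113,.14,.152):print(y,[ (lambda d,o,k:(np.array([k["fx"]*d[0]/d[2]+k["cx"],k["fy"]*d[1]/d[2]+k["cy"]]).round(1)))(R.from_quat(np.roll(viewer.camera_info("top")["rotation"],-1)).inv().apply(F(0,y,z,P)-viewer.camera_info("top")["xyz"]),0,viewer.camera_info("top")) for z in(.04,.05)])
```

```text
[([1, 10, 43, 30, 700], array([368.5, 206.1]))]
0.086 [array([372.6, 208.7]), array([373.1, 207.6])]
0.113 [array([368.5, 198.8]), array([369. , 197.7])]
0.14 [array([364.5, 189. ]), array([365. , 187.8])]
0.152 [array([362.7, 184.6]), array([363.2, 183.4])]
```

View pics/c6.png

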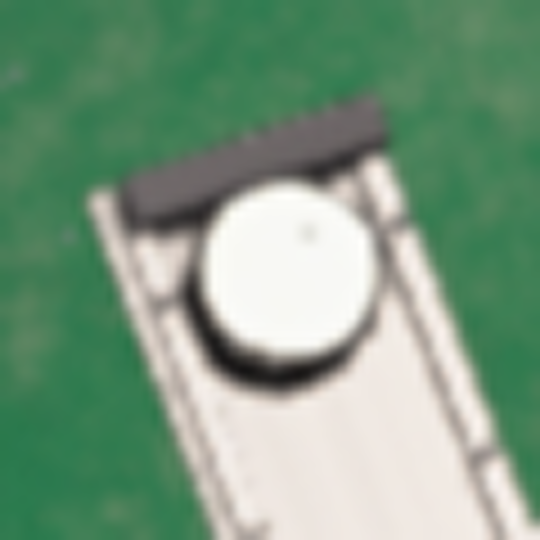

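Close crop: the cap (centre crop (290,270)) slightly overlaps the stop's face edge at about (285,185). That overlap matches the cap's parallax, so the unit rests against the stop.

```bash
python3 -c "
from bench import arm
print(arm.hand_in())"
```

```text
the job is handed in; nothing more can be done
None
```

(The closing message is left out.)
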